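# Photograph and close the medal cases on a rail carrier

## Task

Bring the empty carrier back along its rail to the loading station (white mark) and there put every open medal case present into a carrier pocket of its own; then push the carrier along the rail until it clicks in at the photo station (yellow mark) and press the red shutter button fully while the cases stand there open. After that push the carrier on to the packing station (green mark) and close each case with the lid of its own colour, fully seated, leaving everything at rest in its pocket and not disturbing the loupe, mug or catalogue.

Things in the scene. Friction and masses are not known exactly. Their poses are not given: they have to be found in the camera images.
- carrier (a joint): Travel in m of the black three-pocket carrier along its rail, growing to the robot's left (+y of the pocket points). Sprung detents hold it at 0 (loading), 0.13 (photo) and 0.26 (packing; hard stop 8 mm beyond). A detent centres the carrier from 4 mm either side and takes about 5 N to enter or leave; elsewhere it slides with about 1 N friction and stays where left. Starts between loading and photo.
- rail: Fixed aluminium rail, 640 mm long, 100 mm wide, lying left-right; origin at the middle of its underside, y along it. Marks on its near edge: white (loading), yellow (photo), green (packing); the white pointer at the middle of the carrier's near edge stands against the mark. Under the carrier's ends it is 17 mm high at most.
- push_post (a point): Centre of the top of the orange upright post on the carrier's right-hand (-y) end, for pushing or pinching: 26 mm across the rail (point x), 12 mm along it (point y), 50 mm tall, its top 78 mm above the table; the black tab under it, 28 mm above the table, ends 3 mm behind the post's -y face, and 18 mm separate its +y face from the lips. Moves with the carrier.
- pocket0 (a point): Floor centre of the carrier's right-hand (by the orange post) pocket (z up, y along the rail), 28 mm above the table; moves with the carrier. Pockets: 68 mm square, centres 78 mm apart, one case each, surrounded by lips 4 mm high and 10 mm wide. Handle cases here with the fingers across the rail (along point x): no finger room between neighbours.
- pocket1 (a point): Floor centre of the carrier's middle pocket (z up, y along the rail), 28 mm above the table; moves with the carrier. Pockets: 68 mm square, centres 78 mm apart, one case each, surrounded by lips 4 mm high and 10 mm wide. Handle cases here with the fingers across the rail (along point x): no finger room between neighbours.
- pocket2 (a point): Floor centre of the carrier's left-hand pocket (z up, y along the rail), 28 mm above the table; moves with the carrier. Pockets: 68 mm square, centres 78 mm apart, one case each, surrounded by lips 4 mm high and 10 mm wide. Handle cases here with the fingers across the rail (along point x): no finger room between neighbours.
- shutter (a joint): Push of the camera's red shutter button, m: 0 released, 0.006 fully down, fully down takes 5 N; springs back.
- shutter_top (a point): Centre of the top of the red round shutter button (40 mm across, pressed straight down) in its black housing, at the robot's right.
- case_red: Open red medal case with a brass-coloured medal fixed inside: 60 mm square, 28 mm tall, walls 5 mm thick (opening 50 mm square), about 0.12 kg. Origin at the centre of its underside, z up, x and y along its sides. May be absent.
- case_blue: Open blue medal case with a silver-coloured medal fixed inside: 60 mm square, 28 mm tall, walls 5 mm thick (opening 50 mm square), about 0.12 kg. Origin at the centre of its underside, z up, x and y along its sides. May be absent.
- case_green: Open green medal case with a copper-coloured medal fixed inside: 60 mm square, 28 mm tall, walls 5 mm thick (opening 50 mm square), about 0.12 kg. Origin at the centre of its underside, z up, x and y along its sides. May be absent.
- lid_red: Red lid, for the red case: a 60 mm square, 14 mm thick cap over a white 42 mm square, 5 mm deep plug that drops into the case's opening with 4 mm play each way; 19 mm tall in all, about 0.07 kg, lying plug down on the table. Origin at the centre of the plug's underside, z up, x and y along its sides; on a case this origin is 23 mm above the case's. If no red case is present it is not needed.
- lid_blue: Blue lid, for the blue case: a 60 mm square, 14 mm thick cap over a white 42 mm square, 5 mm deep plug that drops into the case's opening with 4 mm play each way; 19 mm tall in all, about 0.07 kg, lying plug down on the table. Origin at the centre of the plug's underside, z up, x and y along its sides; on a case this origin is 23 mm above the case's. If no blue case is present it is not needed.
- lid_green: Green lid, for the green case: a 60 mm square, 14 mm thick cap over a white 42 mm square, 5 mm deep plug that drops into the case's opening with 4 mm play each way; 19 mm tall in all, about 0.07 kg, lying plug down on the table. Origin at the centre of the plug's underside, z up, x and y along its sides; on a case this origin is 23 mm above the case's. If no green case is present it is not needed.
- loupe: Bystander: black stand loupe, 52 mm across and 50 mm tall; origin at the centre of its underside.
- mug: Bystander: white mug, 76 mm across and 90 mm tall; origin at the centre of its underside.
- catalogue: Bystander: white catalogue stack with pictures of coins, 210 x 150 x 17 mm; origin at the centre of its underside.

How it is judged:
By the outcome, as a careful person would: the job done as asked, in the order asked, and still so for the second after the job is handed in, with the robot touching nothing.
Of case_red, case_blue, case_green only 2 to 3 are there at a start; the rules pass over those that are not, and their reading is None.
At some moment in a run one of lid_red, lid_blue, lid_green may be knocked a few centimetres aside while the robot is not near it.
Once in a run the grip may slacken for a moment while it holds something.
It also fails if it takes over 210 s, if anything falls off the work surface, if the arm or the gripper's body presses on something with over 40 N, if the wrist force passes 120 N, or if a joint passes its speed limit or range.

## Robot

A 6-joint arm with a two-finger parallel gripper is mounted at the origin on the work surface. World frame = base frame: x ahead of the robot, y to its left, z up, the work surface at z = 0. Lengths are in m, angles in rad, forces in N, time in s.
With the tool pointing down it reaches from about 0.4 to 0.825 m from the base axis. Payload 7 kg.
Tool frame: the origin (TCP) lies between the finger pads; the fingertips stand 14 mm ahead of it and the grasp point (between the pads) lies 5 mm behind it; z points along the fingers, y is the line along which they close (so a half turn about z gives the same grasp; the last joint's range is limited). The gripper opens to 88 mm and grips with 3 to 60 N. Pads are 19 mm wide; open, the fingers measure 130 mm over their backs; the gripper's body (78 mm by 193 mm) begins 47 mm behind the grasp point.
Start: joints at [-0.887, 0.359, 0.012, 0, -1.224, -0.288], TCP at [0.26, -0.623, 0.241] pointing down, gripper open.
Joint ranges: [-3.07, 3.07], [-1.43, 2.12], [-1.02, 1.25], [-3.03, 1.67], [-3.05, -0], [-3.03, 3.03]. Speed limits (rad/s): [2.39, 2.39, 3.01, 3.14, 3.14, 3.14].

## Interface

Orientations are given as a rotation vector (axis times angle).
In Python, from workcell import bot gives the robot as it stands.
- The arm moves only by the tool play_rows, never from a script. Its argument "moves" is a list of rows, each a list of 2 entries, a list of its own where there are three numbers: the shift along the tool's x, y, z scaled (see below), then the turn, a rotation vector about the tool's x, y, z scaled (see below). A call has 1 to 8 rows; each row shifts and turns the commanded pose from where the row before left it, along the tool's axes as they then stand; what a row does not reach is not made up. The controller multiplies each number of a shift by 0.4 m and each number of a turn by 180 degrees. A row lasts 1/8 s, in which the tool goes at most 62.5 mm and 10.7 degrees, less where a joint would pass 70% of its speed; a pose out of reach is approached as far as the arm can. A call with a number of a shift or a turn outside -1 to 1 is refused whole. A call with a gripper value outside its range is refused whole. "grip" is the opening, from -1 (shut) to 1 (fully open), set as the call begins (left out, the last holds). The fingers move at their own pace and stop on an object; "newtons" is the grip in N (left out, the last holds). Time passes only in rows, so rows that do not move let the fingers close. It gives the time, the measured TCP pose, the force, the opening and the grip force at its end, in the units of the state.
- bot.observe(): the state, without advancing time (a new reading comes with each control period).
- bot.get_image(name): name is "scene" or "top"; returns the picture (480x640x3 uint8, red, green, blue); there is no depth.
- bot.calibration(name): a dict with "intrinsics" (3x3 intrinsics, pixels), "origin" and "orientation" of the camera in the world. Camera axes: x right, y down, z forward; pixel columns grow to the right and rows downward; lengths in m; the calibration is good to about 2 mm. A picture is of the moment at which its call begins. calibration takes no time and is no camera call.
- bot.hand_in(): hands the job in; it is judged then, once.
Trained networks look in the newest picture that a camera, given by its name, has taken for a name from the list of things; names that differ only in an ending like _2 or _b are one class to them, and where a whole thing is asked for, a point or a joint stands for the part that bears it (a point fixed in the world has none). Each returns a list of dicts, best first, with "confidence" (0 to 1); they miss things now and then, are a little off and sometimes report something else, mostly with a low value. They report only what shows in the picture. A call takes as long as a camera call.
- bot.search_frame(name, camera): "position" ([x, y, z] in m, in world coordinates, good to about 4 mm: the middle of the surface that is visible of it).
The state is a dict: "clock": time; "joint_pos": joint angles; "qd": joint speeds; "tau": joint torques, N m; "tool_pos": TCP position; "orientation": TCP orientation; "wrist_force": force on the tool from outside, world axes, zero at the start; "torque": the same for the moment, N m; "grip_width": finger opening in m; "gripper_force": force on a finger pad.
Only numpy, scipy, OpenCV 4.12 (cv2) and the standard library are available. Lean on these libraries where they do the work, as an engineer would, in place of code of your own. Each camera call takes 0.05 s, during which the arm holds its last target. There are 200 camera calls.

## Working session

There is one attempt and no reset: what is moved stays moved. The work goes in short steps, Python scripts to look and compute and a tool call to move; the robot and the scene stay as the last step left them, time stands still between calls to the robot, and variables do not carry over. Pictures are saved under pics/ and viewed, at most 14 in all, crops included, and the job is handed in when it is done.

Besides the shell and the picture viewer there is one more tool, called after ">>>" as name(argument=value, ...), one argument or row to a line, values as JSON. play_rows: Moves the arm, as the interface text tells. Its arguments: {"type":"object","properties":{"moves":{"type":"array"},"grip":{"type":"number"},"newtons":{"type":"number"}},"required":["moves"]}

```bash
mkdir -p pics; cat > h.py <<'E'
import numpy as np, cv2
from scipy.spatial.transform import Rotation as R
from workcell import bot
def save(cam,fn):
    im=bot.get_image(cam); cv2.imwrite('pics/'+fn,cv2.cvtColor(im,cv2.COLOR_RGB2BGR)); return im
def cal(cam):
    c=bot.calibration(cam); K=np.array(c['intrinsics']); o=np.array(c['origin']); q=np.array(c['orientation'])
    Rm=q if q.shape==(3,3) else R.from_rotvec(q).as_matrix() if q.size==3 else R.from_quat(q).as_matrix()
    return K,o,Rm
def px2w(cam,u,v,z):
    K,o,Rm=cal(cam); d=Rm@np.linalg.solve(K,[u,v,1.]); return o+d*(z-o[2])/d[2]
def w2px(cam,p):
    K,o,Rm=cal(cam); q=K@(Rm.T@(np.array(p)-o)); return q[:2]/q[2]
E
python3 - <<'E'
from h import *
save('top','t0.png'); save('scene','s0.png')
print(bot.calibration('top'));print(bot.calibration('scene')['orientation'])
s=bot.observe();print({k:np.round(v,3).tolist() for k,v in s.items()})
for n in ['push_post','pocket0','pocket1','pocket2','shutter_top','case_red','case_blue','case_green','lid_red','lid_blue','lid_green','loupe','mug','catalogue','rail']:
    for c in ['top']:
        print(n,c,[(np.round(d['position'],3).tolist(),round(d['confidence'],2)) for d in bot.search_frame(n,c)[:3]])
E
```

```text
{'intrinsics': array([[576.93778235,   0.        , 317.70229914],
       [  0.        , 576.93778235, 231.68981781],
       [  0.        ,   0.        ,   1.        ]]), 'origin': array([ 0.27132408, -0.02198515,  1.74073269]), 'orientation': array([-2.12494786,  2.13840663, -0.1642574 ])}
[-2.251594   -0.69167834  0.30423363]
{'clock': 0.1, 'joint_pos': [-0.887, 0.359, 0.011, -0.0, -1.224, -0.288], 'qd': [0.002, -0.002, 0.001, 0.001, 0.001, -0.001], 'tau': [-0.001, -58.416, 29.375, 7.016, 0.01, -0.0], 'tool_pos': [0.26, -0.622, 0.24], 'orientation': [0.617, -3.08, -0.002], 'wrist_force': [1.013, -0.097, 0.101], 'torque': [-0.0, 0.021, -0.023], 'gripper_force': 0.0, 'grip_width': 0.088}
push_post top [([0.646, -0.03, 0.026], 0.9)]
pocket0 top [([0.648, -0.031, 0.029], 0.81), ([0.632, 0.464, 0.043], 0.55)]
pocket1 top [([0.648, -0.031, 0.029], 0.81), ([0.632, 0.464, 0.043], 0.55)]
pocket2 top [([0.648, -0.031, 0.029], 0.81), ([0.632, 0.464, 0.043], 0.55)]
shutter_top top [([0.512, -0.408, 0.02], 0.55)]
case_red top [([0.456, 0.314, 0.01], 0.73)]
case_blue top [([0.643, -0.03, 0.027], 0.63)]
case_green top [([0.494, 0.056, 0.014], 0.68)]
lid_red top [([0.472, -0.181, 0.019], 0.75)]
lid_blue top [([0.487, -0.303, 0.02], 0.56)]
lid_green top [([0.485, 0.184, 0.021], 0.68), ([0.648, -0.028, 0.026], 0.46)]
loupe top [([0.524, 0.427, 0.05], 0.68)]
mug top [([0.63, 0.467, 0.044], 0.83)]
catalogue top []
rail top [([0.643, 0.017, 0.015], 0.62)]
```

View pics/t0.png

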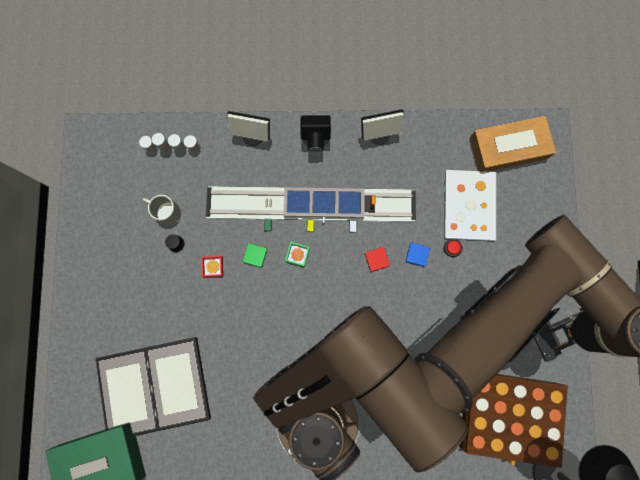

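View pics/s0.png

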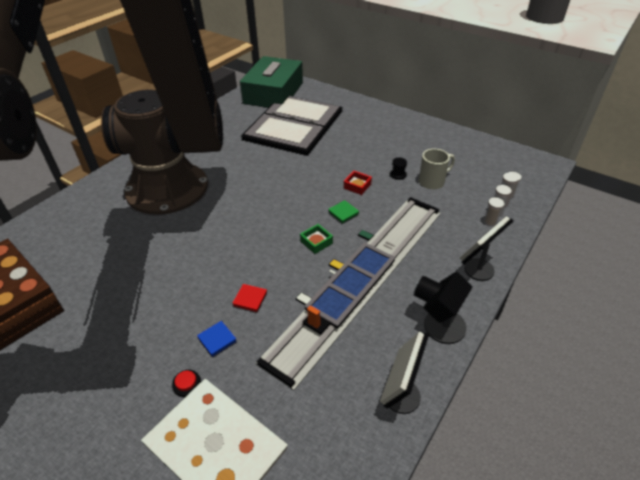

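The top view shows the red case at (213,267), the green case at (298,254), and no blue case outside the arm's shadow. The lids are green (255,255), red (377,259) and blue (418,254), and the button is at (454,247). The carrier pointer is at (324,218) and the white mark at (353,227). The orange post is at (373,202). Next I'll measure these precisely.

```bash
cat >> h.py <<'E'
RNG={'red':[((0,110,50),(6,255,255)),((172,110,50),(180,255,255))],'green':[((50,110,50),(75,255,255))],'blue':[((100,130,80),(120,255,255))],'orange':[((7,150,90),(18,255,255))]}
def blobs(im,col,amin=60,box=None):
    hsv=cv2.cvtColor(im,cv2.COLOR_RGB2HSV); m=sum(cv2.inRange(hsv,np.array(a),np.array(b)) for a,b in RNG[col])
    if box: z=np.zeros_like(m); z[box[1]:box[3],box[0]:box[2]]=1; m=m*z
    cs,_=cv2.findContours(m.astype(np.uint8),cv2.RETR_EXTERNAL,cv2.CHAIN_APPROX_NONE)
    return [c for c in cs if len(c)>8 and cv2.contourArea(cv2.convexHull(c))>amin]
def cen(poly):
    M=cv2.moments(np.asarray(poly,np.float32).reshape(-1,1,2)); return np.array([M['m10'],M['m01']])/M['m00']
def fit(c,z0,z1,cam='top',s=.06):
    h=cv2.convexHull(c); t=cen(h); pts=[px2w(cam,*p,z1)[:2] for p in cv2.boxPoints(cv2.minAreaRect(h))]
    e=pts[1]-pts[0]; a=(np.arctan2(e[1],e[0])+np.pi/4)%(np.pi/2)-np.pi/4
    sz=[np.linalg.norm(pts[1]-pts[0]),np.linalg.norm(pts[2]-pts[1])]
    xy=np.mean(pts,0); Rz=np.array([[np.cos(a),-np.sin(a)],[np.sin(a),np.cos(a)]])
    cor=np.array([[1,1],[1,-1],[-1,-1],[-1,1]])*s/2@Rz.T
    for _ in range(5):
        P=[w2px(cam,[*(xy+k),z]) for k in cor for z in (z0,z1)]
        q=cen(cv2.convexHull(np.array(P,np.float32)))
        xy=xy+(px2w(cam,*t,z1)-px2w(cam,*q,z1))[:2]
    return np.round(xy,4),round(float(a),3),np.round(sz,3),np.round(t,1)
E
python3 - <<'E'
from h import *
im=save('top','t1.png')
B=(195,190,440,285)
for col in ['red','green','blue','orange']:
    for c in blobs(im,col,40,(195,190,475,285)):
        t=cen(cv2.convexHull(c))
        print(col,'case',fit(c,0,.028),'lid',fit(c,.005,.019)[:2], 'button' ,px2w('top',*t,.03)[:2].round(4))
crop=im[180:240,200:430]; big=cv2.resize(crop,None,fx=3.4,fy=3.4,interpolation=cv2.INTER_CUBIC)
c2=cv2.resize(im[235:285,200:430],None,fx=3.4,fy=3.4,interpolation=cv2.INTER_CUBIC)
cv2.imwrite('pics/c1.png',cv2.cvtColor(np.vstack([big,c2]),cv2.COLOR_RGB2BGR))
E
```

```text
red case (array([0.4531, 0.3142]), -0.007, array([0.063, 0.063]), array([211.4, 266.2])) lid (array([0.4534, 0.3148]), -0.007) button [0.4515 0.3114]
red case (array([ 0.4719, -0.1836]), 0.316, array([0.061, 0.061]), array([377. , 258.9])) lid (array([ 0.4722, -0.1838]), 0.316) button [ 0.4702 -0.1822]
red case (array([ 0.5064, -0.4145]), -0.007, array([0.039, 0.036]), array([453.5, 247. ])) lid (array([ 0.5068, -0.4151]), -0.007) button [ 0.5044 -0.4111]
green case (array([0.4864, 0.1851]), -0.276, array([0.061, 0.06 ]), array([254.5, 254.9])) lid (array([0.4868, 0.1854]), -0.276) button [0.4846 0.1834]
green case (array([0.4885, 0.0563]), -0.274, array([0.062, 0.061]), array([297.1, 253.9])) lid (array([0.4889, 0.0565]), -0.274) button [0.4867 0.0558]
green case (array([0.5793, 0.1458]), -0.007, array([0.015, 0.028]), array([267.7, 224.5])) lid (array([0.5798, 0.1461]), -0.007) button [0.5766 0.1444]
blue case (array([ 0.4859, -0.3054]), -0.272, array([0.061, 0.059]), array([417.5, 254. ])) lid (array([ 0.4862, -0.3059]), -0.272) button [ 0.484  -0.3031]
blue case (array([ 0.6465, -0.1037]), -0.008, array([0.058, 0.059]), array([349.6, 202.3])) lid (array([ 0.6471, -0.1039]), -0.008) button [ 0.6432 -0.1031]
blue case (array([ 0.6491, -0.024 ]), -0.008, array([0.058, 0.059]), array([323.4, 201.7])) lid (array([ 0.6497, -0.024 ]), -0.008) button [ 0.6458 -0.0239]
blue case (array([0.6505, 0.0534]), -0.008, array([0.061, 0.059]), array([298.1, 201.4])) lid (array([0.6511, 0.0536]), -0.008) button [0.6471 0.0529]
orange case (array([0.487 , 0.0559]), -0.007, array([0.03 , 0.027]), array([297.2, 254.5])) lid (array([0.4873, 0.0561]), -0.007) button [0.4851 0.0554]
```

View pics/c1.png

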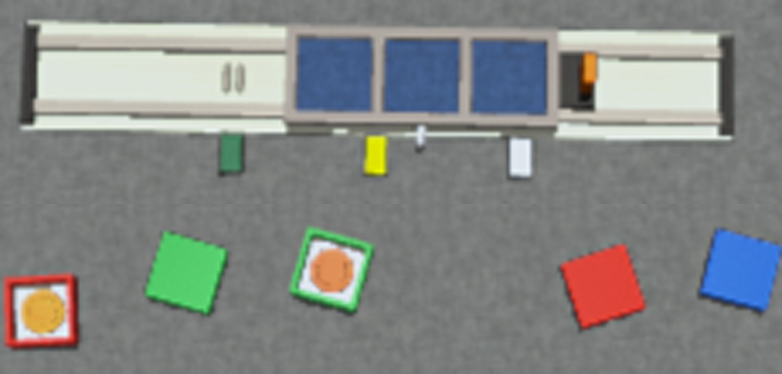

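The crop shows two cases present, red and green. The lids are undisturbed, and the post sits right of the carrier at about image (373,201). Now I'll compute the rail frame, button height and first moves.

```bash
cat >> h.py <<'E'
def plan(xyz,head=None,step=.05,st=5,start=None):
    """rows from present pose to xyz with tool y heading (rad, mod pi), tool down"""
    s=bot.observe(); p=np.array(s['tool_pos']); M=R.from_rotvec(s['orientation']).as_matrix()
    h=np.arctan2(M[1,1],M[0,1]); dh=0 if head is None else (head-h+np.pi/2)%np.pi-np.pi/2
    d=np.array(xyz)-p; n=int(max(np.ceil(np.linalg.norm(d)/step),np.ceil(abs(dh)/np.radians(10)),1))
    rows=[]
    for i in range(n):
        hh=h+dh*i/n; ty=np.array([np.cos(hh),np.sin(hh),0]); tz=np.array([0,0,-1.]); tx=np.cross(ty,tz)
        q=d/n; rows.append([[round(float(q@a)/.4,4) for a in (tx,ty,tz)],[0,0,round(-dh/n/np.pi,4)]])
    print('pose',p.round(4),'head',round(h,4)); print(rows); return rows
E
python3 - <<'E'
from h import *
for n,u,v,z in [('white',353,226.2,.003),('yellow',310.5,225.6,.003),('green',267.7,224.5,.003),('pointer',323.5,220.6,.02),('post',373.2,201.2,.078),('railL',206.5,217.6,0),('railR',414.7,220.6,0)]:
    print(n,px2w('top',u,v,z).round(4))
print('btn',[d for d in bot.search_frame('shutter_top','scene')][:2])
K,o,Rm=cal('top')
im=bot.get_image('scene')
for c in blobs(im,'red',100): print(cen(cv2.convexHull(c)),cv2.contourArea(c))
for z in (.015,.025,.035,.045): print(z,w2px('scene',px2w('top',453.5,246.7,z)))
plan([.6425,-.171,.15],np.pi-.022)
E
```

```text
white [ 0.5743 -0.1137  0.003 ]
yellow [0.5771 0.0161 0.003 ]
green [0.5815 0.1472 0.003 ]
pointer [ 0.5892 -0.0237  0.02  ]
post [ 0.6355 -0.1704  0.078 ]
railL [0.605  0.3361 0.    ]
railR [ 0.5909 -0.303  -0.    ]
btn [{'position': [0.5079, -0.4146, 0.0175], 'confidence': 0.9}, {'position': [0.4947, -0.3067, 0.0194], 'confidence': 0.29}]
[184.93844697 379.95691288] 344.0
[249.31148805 297.30300694] 618.0
[357.1986456  181.81527464] 427.5
0.015 [184.35384114 382.16823486]
0.025 [183.65586495 378.27954453]
0.035 [182.95042542 374.34927309]
0.045 [182.23740219 370.37675002]
pose [ 0.2602 -0.6228  0.2406] head 1.9666
[[[-0.1098, 0.0561, 0.0189], [0, 0, np.float64(-0.0306)]], [[-0.1147, 0.0453, 0.0189], [0, 0, np.float64(-0.0306)]], [[-0.1185, 0.0341, 0.0189], [0, 0, np.float64(-0.0306)]], [[-0.1212, 0.0226, 0.0189], [0, 0, np.float64(-0.0306)]], [[-0.1228, 0.0109, 0.0189], [0, 0, np.float64(-0.0306)]], [[-0.1233, -0.0009, 0.0189], [0, 0, np.float64(-0.0306)]], [[-0.1226, -0.0128, 0.0189], [0, 0, np.float64(-0.0306)]], [[-0.1208, -0.0245, 0.0189], [0, 0, np.float64(-0.0306)]], [[-0.1179, -0.036, 0.0189], [0, 0, np.float64(-0.0306)]], [[-0.1139, -0.0471, 0.0189], [0, 0, np.float64(-0.0306)]], [[-0.1089, -0.0578, 0.0189], [0, 0, np.float64(-0.0306)]], [[-0.1028, -0.068, 0.0189], [0, 0, np.float64(-0.0306)]]]
```

>>> play_rows(
  moves=[
    [[-0.1098,0.0561,0.0189],[0,0,-0.0306]],
    [[-0.1147,0.0453,0.0189],[0,0,-0.0306]],
    [[-0.1185,0.0341,0.0189],[0,0,-0.0306]],
    [[-0.1212,0.0226,0.0189],[0,0,-0.0306]],
    [[-0.1228,0.0109,0.0189],[0,0,-0.0306]],
    [[-0.1233,-0.0009,0.0189],[0,0,-0.0306]],
    [[-0.1226,-0.0128,0.0189],[0,0,-0.0306]],
    [[-0.1208,-0.0245,0.0189],[0,0,-0.0306]],
  ],
  grip=0.2,
  newtons=20,
)

```text
clock: 2.0
tool_pos: [0.5161, -0.3203, 0.1801]
orientation: [-1.732, 2.621, -0.001]
wrist_force: [0.9, -0.7, -0.9]
grip_width: 0.0527
gripper_force: 0.0
```

>>> play_rows(
  moves=[
    [[-0.1179,-0.036,0.0189],[0,0,-0.0306]],
    [[-0.1139,-0.0471,0.0189],[0,0,-0.0306]],
    [[-0.1089,-0.0578,0.0189],[0,0,-0.0306]],
    [[-0.1028,-0.068,0.0189],[0,0,-0.0306]],
    [[0,0,0],[0,0,0]],
    [[0,0,0],[0,0,0]],
  ],
)

```text
clock: 2.75
tool_pos: [0.6423, -0.1709, 0.1496]
orientation: [2.197, -2.245, -0.001]
wrist_force: [-0.0, -1.2, -0.2]
grip_width: 0.0527
gripper_force: 0.0
```

```bash
python3 - <<'E'
from h import *
plan([.6424,-.171,.06],np.pi-.022)
im=save('top','t2.png'); 
E
```

```text
pose [ 0.6423 -0.1709  0.1496] head 3.1203
[[[0.0002, -0.0002, 0.112], [0, 0, np.float64(0.0001)]], [[0.0002, -0.0002, 0.112], [0, 0, np.float64(0.0001)]]]
```

View pics/t2.png

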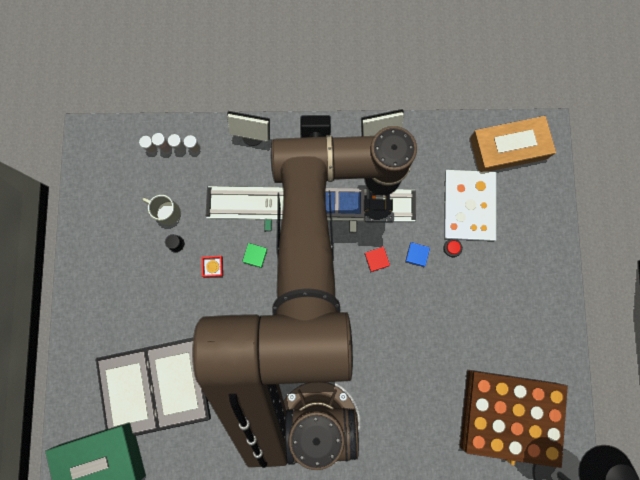

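With the arm moved, no blue case shows anywhere, so only the red and green cases count. I'll descend on the post and pinch it.

>>> play_rows(
  moves=[
    [[0,0,0.11],[0,0,0]],
    [[0,0,0.11],[0,0,0]],
    [[0,0,0],[0,0,0]],
  ],
)

```text
clock: 3.18
tool_pos: [0.6393, -0.172, 0.059]
orientation: [2.192, -2.245, -0.007]
wrist_force: [0.4, 0.7, 1.0]
grip_width: 0.0525
gripper_force: 0.0
```

>>> play_rows(
  moves=[
    [[0,0,0],[0,0,0]],
    [[0,0,0],[0,0,0]],
    [[0,0,0],[0,0,0]],
    [[0,0,0],[0,0,0]],
  ],
  grip=-1,
  newtons=20,
)

```text
clock: 3.68
tool_pos: [0.6429, -0.1711, 0.0634]
orientation: [-2.197, 2.244, -0.002]
wrist_force: [-2.2, -0.0, 6.6]
grip_width: 0.0255
gripper_force: 20.0
```

>>> play_rows(
  moves=[
    [[0.04,0,0],[0,0,0]],
    [[0.05,0,0],[0,0,0]],
    [[0.05,0,0],[0,0,0]],
    [[0.05,0,0],[0,0,0]],
    [[0.036,0,0],[0,0,0]],
    [[0,0,0],[0,0,0]],
    [[0,0,0],[0,0,0]],
  ],
  newtons=30,
)

```text
clock: 4.55
tool_pos: [0.6405, -0.2621, 0.0634]
orientation: [2.197, -2.245, 0.002]
wrist_force: [-2.7, -1.1, 7.7]
grip_width: 0.026
gripper_force: 30.0
```

```bash
python3 - <<'E'
from h import *
print(bot.observe()['wrist_force'])
im=save('top','t3.png'); 
cv2.imwrite('pics/c3.png',cv2.cvtColor(cv2.resize(im[180:245,200:430],None,fx=3.4,fy=3.4,interpolation=cv2.INTER_CUBIC),cv2.COLOR_RGB2BGR))
for c in blobs(im,'blue',150,(195,180,440,240)): t=cen(cv2.convexHull(c)); print(t,px2w('top',*t,.028).round(4))
E
```

```text
[-2.72554497 -1.07520808  7.69220604]
[380.34431631 201.67325645] [ 0.6448 -0.1964  0.028 ]
```

View pics/c3.png

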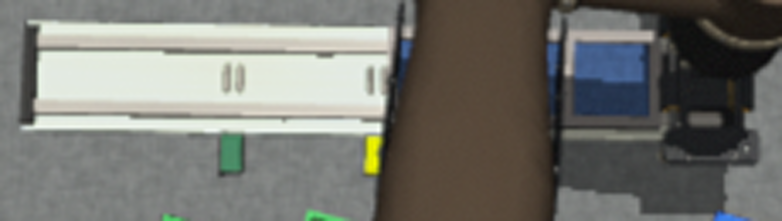

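>>> play_rows(
  moves=[
    [[0,0,0],[0,0,0]],
    [[0,0,0],[0,0,0]],
    [[0,0,-0.11],[0,0,0]],
    [[0,0,-0.11],[0,0,0]],
    [[-0.13,0,0],[0,0,0]],
    [[-0.13,0.03,0],[0,0,0]],
    [[-0.14,0.03,0],[0,0,0]],
    [[-0.14,0.03,0],[0,0,0]],
  ],
  grip=0.9,
)

```text
clock: 5.6
tool_pos: [0.6087, -0.0429, 0.1498]
orientation: [-2.197, 2.245, -0.0]
wrist_force: [1.2, 0.5, -0.3]
grip_width: 0.0832
gripper_force: 0.0
```

```bash
cat >> h.py <<'E'
from scipy.optimize import minimize
def fitm(c,z0,z1,cam='top',s=.06):
    """silhouette fit: x,y,yaw"""
    xy,a,_,_=fit(c,z0,z1,cam,s); h=cv2.convexHull(c).reshape(-1,2).astype(np.float32); o=h.mean(0); S=16
    c0=(o-24); big=np.zeros((48*S,48*S),np.uint8)
    m=np.zeros((480,640),np.uint8); cv2.drawContours(m,[cv2.convexHull(c)],-1,1,-1)
    x0,y0=c0.astype(int); m=np.kron(m[y0:y0+48,x0:x0+48],np.ones((S,S),np.uint8))
    def f(v):
        q=v[2]; Rz=np.array([[np.cos(q),-np.sin(q)],[np.sin(q),np.cos(q)]]); cor=np.array([[1,1],[1,-1],[-1,-1],[-1,1]])*s/2@Rz.T
        P=np.array([w2px(cam,[v[0]+k[0],v[1]+k[1],z]) for k in cor for z in (z0,z1)])
        P=(P-[x0,y0]+.5)*S; g=np.zeros_like(m); cv2.fillConvexPoly(g,cv2.convexHull(P.astype(np.float32)).astype(np.int32),1)
        return float((g!=m).sum())/S/S
    best=min((minimize(f,[*xy,a+da],method='Nelder-Mead',options=dict(initial_simplex=np.array([[*xy,a+da]]*4)+np.vstack([np.zeros(3),np.diag([.003,.003,.06])]),xatol=1e-4,fatol=.02)) for da in (-.05,.05)),key=lambda r:r.fun)
    return best.x.round(4),round(best.fun,1)
E
python3 - <<'E'
from h import *
im=save('top','t4.png')
for c in blobs(im,'blue',150,(195,180,440,240)): t=cen(cv2.convexHull(c)); print('pocket',t,px2w('top',*t,.028).round(4))
for col in ('red','green'):
  for c in blobs(im,col,200,(195,240,440,290)): print(col,'case',fitm(c,0,.028),'lid',fitm(c,.005,.019))
print(bot.observe()['tool_pos'])
E
```

```text
pocket [379.54054054 202.74774775] [ 0.6415 -0.1939  0.028 ]
pocket [355.34680726 203.06795548] [ 0.6411 -0.1206  0.028 ]
red case (array([0.4535, 0.3139, 0.0123]), np.float64(18.1)) lid (array([ 0.4539,  0.3151, -0.0036]), np.float64(43.3))Traceback (most recent call last):
  File "<stdin>", line 5, in <module>
  File "h.py", line 55, in fitm
    best=min((minimize(f,[*xy,a+da],method='Nelder-Mead',options=dict(initial_simplex=np.array([[*xy,a+da]]*4)+np.vstack([np.zeros(3),np.diag([.003,.003,.06])]),xatol=1e-4,fatol=.02)) for da in (-.05,.05)),key=lambda r:r.fun)
  File "h.py", line 55, in <genexpr>
    best=min((minimize(f,[*xy,a+da],method='Nelder-Mead',options=dict(initial_simplex=np.array([[*xy,a+da]]*4)+np.vstack([np.zeros(3),np.diag([.003,.003,.06])]),xatol=1e-4,fatol=.02)) for da in (-.05,.05)),key=lambda r:r.fun)
              ~~~~~~~~^^^^^^^^^^^^^^^^^^^^^^^^^^^^^^^^^^^^^^^^^^^^^^^^^^^^^^^^^^^^^^^^^^^^^^^^^^^^^^^^^^^^^^^^^^^^^^^^^^^^^^^^^^^^^^^^^^^^^^^^^^^^^^^^^^^^^^^^^^^^^^^^^^^^^^^^^^^^^^^^^
    res = _minimize_neldermead(fun, x0, args, callback, bounds=bounds,
                               **options)
    fxr = func(xr)
    fx = function(np.copy(x), *(wrapper_args + args))
  File "h.py", line 52, in f
    P=np.array([w2px(cam,[v[0]+k[0],v[1]+k[1],z]) for k in cor for z in (z0,z1)])
                ~~~~^^^^^^^^^^^^^^^^^^^^^^^^^^^^^
  File "h.py", line 13, in w2px
    K,o,Rm=cal(cam); q=K@(Rm.T@(np.array(p)-o)); return q[:2]/q[2]
           ~~~^^^^^
  File "h.py", line 7, in cal
    c=bot.calibration(cam); K=np.array(c['intrinsics']); o=np.array(c['origin']); q=np.array(c['orientation'])
ValueError: time passes only in moves, steps and waits
```

```bash
sed -i 's/^def cal(cam):/import functools\n@functools.lru_cache(None)\ndef cal(cam):/' h.py
python3 - <<'E'
from h import *
im=cv2.cvtColor(cv2.imread('pics/t4.png'),cv2.COLOR_BGR2RGB)
for col in ('red','green'):
  for c in blobs(im,col,200,(195,240,440,290)): print(col,'case',fitm(c,0,.028),'lid',fitm(c,.005,.019))
plan([.4535,.3142,.10],np.pi+.01)
E
```

```text
red case (array([0.4535, 0.3139, 0.0123]), np.float64(18.1)) lid (array([ 0.4539,  0.3151, -0.0036]), np.float64(43.3))
red case (array([ 0.4717, -0.1834,  0.3028]), np.float64(24.0)) lid (array([ 0.472 , -0.1836,  0.3073]), np.float64(28.8))
green case (array([ 0.4891,  0.0562, -0.2985]), np.float64(29.7)) lid (array([ 0.4896,  0.0562, -0.2865]), np.float64(39.1))
pose [ 0.6078 -0.0378  0.15  ] head 3.1225
[[[-0.109, 0.0503, 0.0156], [0, 0, np.float64(-0.0012)]], [[-0.1092, 0.0499, 0.0156], [0, 0, np.float64(-0.0012)]], [[-0.1094, 0.0495, 0.0156], [0, 0, np.float64(-0.0012)]], [[-0.1096, 0.0491, 0.0156], [0, 0, np.float64(-0.0012)]], [[-0.1098, 0.0487, 0.0156], [0, 0, np.float64(-0.0012)]], [[-0.1099, 0.0483, 0.0156], [0, 0, np.float64(-0.0012)]], [[-0.1101, 0.0479, 0.0156], [0, 0, np.float64(-0.0012)]], [[-0.1103, 0.0475, 0.0156], [0, 0, np.float64(-0.0012)]]]
```

>>> play_rows(
  moves=[
    [[-0.109,0.0503,0.0156],[0,0,-0.0012]],
    [[-0.1092,0.0499,0.0156],[0,0,-0.0012]],
    [[-0.1094,0.0495,0.0156],[0,0,-0.0012]],
    [[-0.1096,0.0491,0.0156],[0,0,-0.0012]],
    [[-0.1098,0.0487,0.0156],[0,0,-0.0012]],
    [[-0.1099,0.0483,0.0156],[0,0,-0.0012]],
    [[-0.1101,0.0479,0.0156],[0,0,-0.0012]],
    [[-0.1103,0.0475,0.0156],[0,0,-0.0012]],
  ],
  grip=1,
)

```text
clock: 6.65
tool_pos: [0.4548, 0.3091, 0.0999]
orientation: [-2.231, 2.211, 0.0]
wrist_force: [1.4, 0.4, 0.4]
grip_width: 0.0878
gripper_force: 0.0
```

>>> play_rows(
  moves=[
    [[0,0,0],[0,0,0]],
    [[0,0,0.0],[0,0,0]],
  ],
)

```text
clock: 6.9
tool_pos: [0.4553, 0.3075, 0.0998]
orientation: [2.232, -2.21, 0.0]
wrist_force: [1.2, -0.6, 0.9]
grip_width: 0.0877
gripper_force: 0.0
```

>>> play_rows(
  moves=[
    [[-0.0165,0.0045,0.065],[0,0,0]],
    [[0,0,0.07],[0,0,0]],
    [[0,0,0.06],[0,0,0]],
    [[0,0,0],[0,0,0]],
    [[0,0,0],[0,0,0]],
  ],
)

```text
clock: 7.52
tool_pos: [0.4544, 0.3139, 0.0228]
orientation: [-2.23, 2.212, -0.0]
wrist_force: [0.8, 0.4, 0.4]
grip_width: 0.0876
gripper_force: 0.0
```

>>> play_rows(
  moves=[
    [[0,0,0],[0,0,0]],
    [[0,0,0],[0,0,0]],
    [[0,0,0],[0,0,0]],
    [[0,0,0],[0,0,0]],
  ],
  grip=-1,
  newtons=20,
)

```text
clock: 8.02
tool_pos: [0.4538, 0.3143, 0.0224]
orientation: [-2.231, 2.211, -0.0]
wrist_force: [-0.6, -0.5, 4.6]
grip_width: 0.06
gripper_force: 19.8
```

>>> play_rows(
  moves=[
    [[0,0,-0.1],[0,0,0]],
    [[0,0,-0.12],[0,0,0]],
    [[0.11,-0.06,-0.03],[0,0,0.0013]],
    [[0.11,-0.06,0],[0,0,0.0013]],
    [[0.11,-0.06,0],[0,0,0.0013]],
    [[0.11,-0.06,0],[0,0,0.0013]],
    [[0.11,-0.06,0],[0,0,0.0013]],
    [[0.11,-0.06,0],[0,0,0.0013]],
  ],
)

```text
clock: 9.02
tool_pos: [0.5976, 0.0484, 0.1217]
orientation: [2.204, -2.239, -0.001]
wrist_force: [-0.4, 0.9, -1.0]
grip_width: 0.06
gripper_force: 19.8
```

>>> play_rows(
  moves=[
    [[0.11,-0.06,0],[0,0,0.0013]],
    [[0.1,-0.05,0],[0,0,0.0013]],
    [[0,0,0],[0,0,0]],
    [[0,0,0],[0,0,0]],
  ],
)

```text
clock: 9.52
tool_pos: [0.6392, -0.035, 0.1213]
orientation: [2.193, -2.248, -0.001]
wrist_force: [-0.3, 0.2, -1.0]
grip_width: 0.0601
gripper_force: 19.8
```

```bash
python3 - <<'E'
from h import *
plan([.645,-.0375,.056],np.pi-.022)
E
```

```text
pose [ 0.6392 -0.035   0.1213] head 3.1168
[[[0.0029, -0.0073, 0.0816], [0, 0, np.float64(-0.0005)]], [[0.0029, -0.0073, 0.0816], [0, 0, np.float64(-0.0005)]]]
```

>>> play_rows(
  moves=[
    [[0.003,-0.0073,0.08],[0,0,-0.0005]],
    [[0.003,-0.0073,0.08],[0,0,-0.0005]],
    [[0,0,0],[0,0,0]],
    [[0,0,0],[0,0,0]],
  ],
)

```text
clock: 10.02
tool_pos: [0.6459, -0.0366, 0.059]
orientation: [-2.2, 2.243, -0.001]
wrist_force: [0.1, -1.6, -0.9]
grip_width: 0.06
gripper_force: 19.8
```

>>> play_rows(
  moves=[
    [[0,0,0.007],[0,0,0]],
    [[0,0,0.006],[0,0,0]],
    [[0,0,0],[0,0,0]],
    [[0,0,0],[0,0,0]],
  ],
)

```text
clock: 10.52
tool_pos: [0.6456, -0.0375, 0.0529]
orientation: [-2.198, 2.244, -0.0]
wrist_force: [-0.3, 0.1, -1.8]
grip_width: 0.0598
gripper_force: 19.8
```

Bottom is about 2.5 mm above the floor; one step more, then release and lift.

>>> play_rows(
  moves=[
    [[0,0,0.006],[0,0,0]],
    [[0,0,0],[0,0,0]],
    [[0,0,0],[0,0,0]],
  ],
)

```text
clock: 10.9
tool_pos: [0.6457, -0.0374, 0.0504]
orientation: [-2.198, 2.244, -0.0]
wrist_force: [0.2, -0.5, -0.0]
grip_width: 0.0597
gripper_force: 19.8
```

>>> play_rows(
  moves=[
    [[0,0,0],[0,0,0]],
    [[0,0,0],[0,0,0]],
    [[0,0,0],[0,0,0]],
    [[0,0,-0.08],[0,0,0]],
    [[0,0,-0.12],[0,0,0]],
    [[0,0.1,0],[0,0,0]],
    [[0,0.1,0],[0,0,0]],
    [[0,0,0],[0,0,0]],
  ],
  grip=0.9,
)

```text
clock: 11.9
tool_pos: [0.5631, -0.0359, 0.1309]
orientation: [-2.198, 2.244, 0.001]
wrist_force: [0.8, -0.4, 0.3]
grip_width: 0.0831
gripper_force: 0.0
```

```bash
python3 - <<'E'
from h import *
im=save('top','t5.png')
for c in blobs(im,'red',200,(195,180,440,250)): print('red',fitm(c,.028,.056))
print(bot.observe()['tool_pos'])
plan([.4893,.0562,.09],np.pi-.29)
E
```

```text
[ 0.56495051 -0.03572678  0.1310622 ]
pose [ 0.565  -0.0357  0.1311] head 3.1213
[[[-0.0753, 0.0646, 0.0342], [0, 0, np.float64(0.0286)]], [[-0.0692, 0.0711, 0.0342], [0, 0, np.float64(0.0286)]], [[-0.0625, 0.077, 0.0342], [0, 0, np.float64(0.0286)]]]
```

>>> play_rows(
  moves=[
    [[-0.0753,0.0646,0.0342],[0,0,0.0286]],
    [[-0.0692,0.0711,0.0342],[0,0,0.0286]],
    [[-0.0625,0.077,0.0342],[0,0,0.0286]],
    [[0,0,0],[0,0,0]],
    [[0,0,0],[0,0,0]],
  ],
  grip=1,
)

```text
clock: 12.58
tool_pos: [0.4911, 0.0566, 0.0895]
orientation: [-1.879, 2.517, -0.001]
wrist_force: [0.6, -0.1, -0.2]
grip_width: 0.0874
gripper_force: 0.0
```

```bash
python3 - <<'E'
from h import *
im=save('top','t6.png')
for c in blobs(im,'red',200,(195,180,440,250)): print('red',fitm(c,.028,.056))
plan([.4893,.0562,.022],np.pi-.29)
E
```

```text
red (array([ 0.645 , -0.0388, -0.0118]), np.float64(24.9))
pose [0.4912 0.0563 0.0896] head 2.8521
[[[0.0008, 0.0022, 0.0845], [0, 0, np.float64(0.0001)]], [[0.0008, 0.0022, 0.0845], [0, 0, np.float64(0.0001)]]]
```

Red case sits at (0.645, -0.039), in pocket 2. Now the green case.

>>> play_rows(
  moves=[
    [[0.001,0.002,0.085],[0,0,0]],
    [[0.001,0.002,0.084],[0,0,0]],
    [[0,0,0],[0,0,0]],
    [[0,0,0],[0,0,0]],
  ],
)

```text
clock: 13.12
tool_pos: [0.4893, 0.0558, 0.0226]
orientation: [-1.876, 2.519, -0.001]
wrist_force: [0.4, -0.3, 0.4]
grip_width: 0.088
gripper_force: 0.0
```

>>> play_rows(
  moves=[
    [[0,0,0],[0,0,0]],
    [[0,0,0],[0,0,0]],
    [[0,0,0],[0,0,0]],
    [[0,0,0],[0,0,0]],
    [[0,0,-0.1],[0,0,0]],
    [[0,0,-0.14],[0,0,0]],
    [[0,0,0],[0,0,0]],
  ],
  grip=-1,
  newtons=20,
)

```text
clock: 14.0
tool_pos: [0.4906, 0.057, 0.1218]
orientation: [-1.873, 2.513, -0.003]
wrist_force: [0.4, 0.7, -1.3]
grip_width: 0.0602
gripper_force: 20.0
```

```bash
python3 - <<'E'
from h import *
plan([.6432,-.1155,.12],np.pi-.022)
E
```

```text
pose [0.4906 0.057  0.1218] head 2.8521
[[[0.0609, -0.0977, 0.0009], [0, 0, np.float64(-0.017)]], [[0.066, -0.0943, 0.0009], [0, 0, np.float64(-0.017)]], [[0.071, -0.0907, 0.0009], [0, 0, np.float64(-0.017)]], [[0.0757, -0.0868, 0.0009], [0, 0, np.float64(-0.017)]], [[0.0803, -0.0826, 0.0009], [0, 0, np.float64(-0.017)]]]
```

>>> play_rows(
  moves=[
    [[0.0609,-0.0977,0],[0,0,-0.017]],
    [[0.066,-0.0943,0],[0,0,-0.017]],
    [[0.071,-0.0907,0],[0,0,-0.017]],
    [[0.0757,-0.0868,0],[0,0,-0.017]],
    [[0.0803,-0.0826,0],[0,0,-0.017]],
    [[0,0,0],[0,0,0]],
    [[0,0,0],[0,0,0]],
  ],
)

```text
clock: 14.88
tool_pos: [0.6395, -0.1169, 0.1162]
orientation: [2.193, -2.247, -0.003]
wrist_force: [0.8, 0.1, -0.8]
grip_width: 0.06
gripper_force: 20.0
```

```bash
python3 - <<'E'
from h import *
plan([.6432,-.1155,.056],np.pi-.022)
E
```

```text
pose [ 0.6395 -0.1169  0.1162] head 3.117
[[[-0.0019, -0.0045, 0.0753], [0, 0, np.float64(-0.0004)]], [[-0.0019, -0.0045, 0.0753], [0, 0, np.float64(-0.0004)]]]
```

>>> play_rows(
  moves=[
    [[-0.002,-0.0065,0.075],[0,0,-0.0005]],
    [[-0.002,-0.0065,0.065],[0,0,0]],
    [[0,0,0],[0,0,0]],
    [[0,0,0],[0,0,0]],
  ],
)

```text
clock: 15.38
tool_pos: [0.6461, -0.1147, 0.0627]
orientation: [-2.198, 2.244, -0.001]
wrist_force: [0.5, -0.1, -0.5]
grip_width: 0.06
gripper_force: 20.0
```

>>> play_rows(
  moves=[
    [[0,0,0],[0,0,0]],
  ],
)

```text
clock: 15.5
tool_pos: [0.6465, -0.115, 0.0632]
orientation: [-2.197, 2.244, -0.002]
wrist_force: [-0.5, -0.5, -1.0]
grip_width: 0.0598
gripper_force: 20.0
```

>>> play_rows(
  moves=[
    [[0,0.008,0.01],[0,0,0]],
    [[0,0,0.011],[0,0,0]],
    [[0,0,0.01],[0,0,0]],
    [[0,0,0],[0,0,0]],
    [[0,0,0],[0,0,0]],
  ],
)

```text
clock: 16.12
tool_pos: [0.6426, -0.1154, 0.0499]
orientation: [2.197, -2.245, 0.0]
wrist_force: [-2.4, 1.1, 5.7]
grip_width: 0.0597
gripper_force: 20.0
```

Bottomed out on the floor (5.7 N). I'll release and go on to the post at (0.6405, -0.262).

>>> play_rows(
  moves=[
    [[0,0,0],[0,0,0]],
    [[0,0,0],[0,0,0]],
    [[0,0,0],[0,0,0]],
    [[0,0,-0.12],[0,0,0]],
    [[0,0,-0.13],[0,0,0]],
    [[0.12,0,0],[0,0,0]],
    [[0.12,0,0],[0,0,0]],
    [[0.12,0,0],[0,0,0]],
  ],
  grip=0.9,
)

```text
clock: 17.12
tool_pos: [0.6395, -0.2604, 0.1495]
orientation: [-2.198, 2.245, -0.001]
wrist_force: [0.7, 0.4, -1.0]
grip_width: 0.0833
gripper_force: 0.0
```

>>> play_rows(
  moves=[
    [[0,0,0],[0,0,0]],
    [[0,0,0],[0,0,0]],
  ],
  grip=0.2,
)

```text
clock: 17.38
tool_pos: [0.6393, -0.2594, 0.1489]
orientation: [2.196, -2.246, -0.001]
wrist_force: [0.3, -0.1, 0.7]
grip_width: 0.0688
gripper_force: 0.0
```

```bash
python3 - <<'E'
from h import *
im=save('top','t7.png')
cv2.imwrite('pics/c7.png',cv2.cvtColor(cv2.resize(im[180:285,200:430],None,fx=3.4,fy=3.4,interpolation=cv2.INTER_CUBIC),cv2.COLOR_RGB2BGR))
for k in ('red','green'):
  for c in blobs(im,k,200,(195,180,440,222)): print(k,fitm(c,.028,.056))
plan([.6405,-.262,.062],np.pi-.022)
E
```

```text
pose [ 0.6394 -0.2588  0.1491] head 3.12
[[[0.004, -0.0014, 0.1088], [0, 0, np.float64(0.0001)]], [[0.004, -0.0014, 0.1088], [0, 0, np.float64(0.0001)]]]
```

View pics/c7.png

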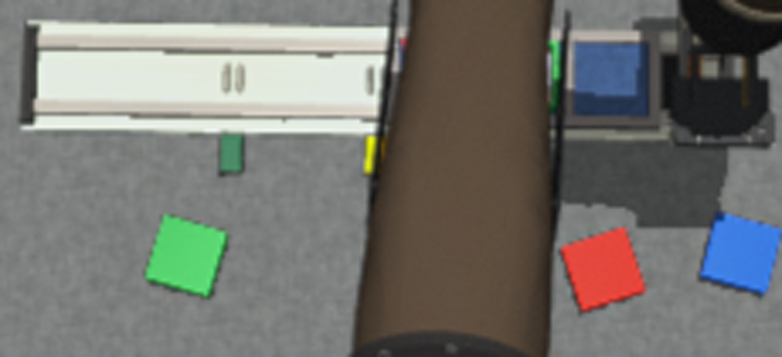

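The crop shows the arm hiding the cases, the red and green lids unmoved, and the gripper over the post. I'll pinch it and push 0.13 m.

>>> play_rows(
  moves=[
    [[0.004,-0.0014,0.109],[0,0,0]],
    [[0.004,-0.0014,0.109],[0,0,0]],
    [[0,0,0],[0,0,0]],
  ],
)

```text
clock: 17.8
tool_pos: [0.6382, -0.2608, 0.0587]
orientation: [2.195, -2.242, -0.009]
wrist_force: [-0.3, -0.9, 0.5]
grip_width: 0.0529
gripper_force: 0.0
```

>>> play_rows(
  moves=[
    [[0,0,0],[0,0,0]],
    [[0,0,0],[0,0,0]],
    [[0,0,0],[0,0,0]],
    [[0,0,0],[0,0,0]],
  ],
  grip=-1,
  newtons=30,
)

```text
clock: 18.3
tool_pos: [0.6405, -0.2624, 0.0636]
orientation: [-2.197, 2.245, -0.001]
wrist_force: [-3.2, 1.7, 5.8]
grip_width: 0.0257
gripper_force: 30.0
```

>>> play_rows(
  moves=[
    [[-0.02,0,0],[0,0,0]],
    [[-0.04,0,0],[0,0,0]],
    [[-0.05,0,0],[0,0,0]],
    [[-0.06,0,0],[0,0,0]],
    [[-0.06,0,0],[0,0,0]],
    [[-0.05,0,0],[0,0,0]],
    [[-0.045,0,0],[0,0,0]],
    [[0,0,0],[0,0,0]],
  ],
)

```text
clock: 19.3
tool_pos: [0.6438, -0.1312, 0.0636]
orientation: [-2.198, 2.243, -0.002]
wrist_force: [-1.6, 1.1, 7.0]
grip_width: 0.0258
gripper_force: 30.0
```

>>> play_rows(
  moves=[
    [[0,0,0],[0,0,0]],
    [[0,0,0],[0,0,0]],
  ],
)

```text
clock: 19.55
tool_pos: [0.6438, -0.1317, 0.0636]
orientation: [-2.197, 2.244, -0.001]
wrist_force: [-1.8, 1.9, 7.3]
grip_width: 0.0256
gripper_force: 30.0
```

>>> play_rows(
  moves=[
    [[0,0,0],[0,0,0]],
    [[0,0,0],[0,0,0]],
    [[0,0,0],[0,0,0]],
    [[0,0,-0.11],[0,0,0]],
    [[0,0,-0.11],[0,0,0]],
    [[0.1,0.05,0],[0,0,0]],
    [[0.12,0.06,0],[0,0,0]],
    [[0.12,0.06,0],[0,0,0]],
  ],
  grip=0.2,
)

```text
clock: 20.55
tool_pos: [0.5717, -0.268, 0.1502]
orientation: [-2.198, 2.245, -0.0]
wrist_force: [0.2, -1.3, -0.7]
grip_width: 0.0523
gripper_force: 0.0
```

>>> play_rows(
  moves=[
    [[0.12,0.06,0],[0,0,0]],
    [[0.12,0.05,0],[0,0,0]],
    [[0.1,0.05,0],[0,0,0]],
    [[0,0,0],[0,0,0]],
    [[0,0,0],[0,0,0]],
  ],
  grip=-1,
)

```text
clock: 21.18
tool_pos: [0.5054, -0.4016, 0.1499]
orientation: [-2.196, 2.246, 0.0]
wrist_force: [0.3, -0.2, -0.4]
grip_width: 0.0085
gripper_force: 0.0
```

```bash
python3 - <<'E'
from h import *
im=save('top','t8.png')
cv2.imwrite('pics/c8.png',cv2.cvtColor(cv2.resize(im[180:285,200:475],None,fx=2.9,fy=2.9,interpolation=cv2.INTER_CUBIC),cv2.COLOR_RGB2BGR))
for k in ('red','green'):
  for c in blobs(im,k,200,(195,180,440,222)): print(k,fitm(c,.028,.056))
print(bot.observe()['grip_width'])
plan([.506,-.4135,.07])
E
```

```text
red (array([0.6479, 0.0931, 0.0299]), np.float64(21.5))
green (array([0.6454, 0.0178, 0.008 ]), np.float64(20.6))
0.004348248571419416
pose [ 0.5057 -0.4011  0.1499] head 3.12
[[[0.0155, -0.0007, 0.0999], [0, 0, 0.0]], [[0.0155, -0.0007, 0.0999], [0, 0, 0.0]]]
```

View pics/c8.png

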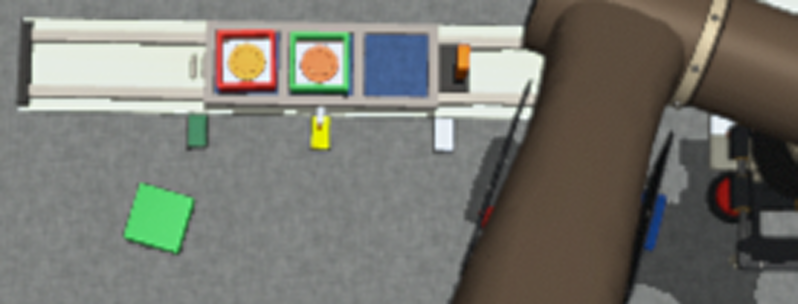

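The crop shows the pointer on the yellow mark and both open cases in their pockets. The catalogue is close to the button, so I'll turn the fingers along y before pressing.

>>> play_rows(
  moves=[
    [[0,0,0],[0,0,0.055]],
    [[0,0,0],[0,0,0.055]],
    [[0,0,0],[0,0,0.055]],
    [[0,0,0],[0,0,0.055]],
    [[0,0,0],[0,0,0.055]],
    [[0,0,0],[0,0,0.055]],
    [[0,0,0],[0,0,0.055]],
    [[0,0,0],[0,0,0.055]],
  ],
)

```text
clock: 22.22
tool_pos: [0.5064, -0.4002, 0.1501]
orientation: [-0.256, 3.131, 0.0]
wrist_force: [-0.7, 0.4, 0.7]
grip_width: 0.0003
gripper_force: 0.0
```

>>> play_rows(
  moves=[
    [[0,0,0],[0,0,0.055]],
    [[0,0,0],[0,0,0]],
    [[0,0,0],[0,0,0]],
  ],
)

```text
clock: 22.6
tool_pos: [0.506, -0.4009, 0.1502]
orientation: [0.002, 3.141, -0.0]
wrist_force: [-0.6, 0.5, 0.7]
grip_width: 0.0001
gripper_force: 0.0
```

```bash
python3 - <<'E'
from h import *
plan([.504,-.4135,.045])
E
```

```text
pose [ 0.506  -0.4009  0.1502] head 1.5697
[[[0.0016, -0.0105, 0.0876], [0, 0, 0.0]], [[0.0016, -0.0105, 0.0876], [0, 0, 0.0]], [[0.0016, -0.0105, 0.0876], [0, 0, 0.0]]]
```

>>> play_rows(
  moves=[
    [[0.0016,-0.0105,0.0876],[0,0,0]],
    [[0.0016,-0.0105,0.0876],[0,0,0]],
    [[0.0016,-0.0105,0.0876],[0,0,0]],
    [[0,0,0],[0,0,0]],
    [[0,0,0],[0,0,0]],
  ],
)

```text
clock: 23.22
tool_pos: [0.5043, -0.4144, 0.0462]
orientation: [0.007, 3.141, -0.001]
wrist_force: [-0.1, 0.9, 1.3]
grip_width: 0.0005
gripper_force: 0.0
```

>>> play_rows(
  moves=[
    [[0,0,0.008],[0,0,0]],
    [[0,0,0.008],[0,0,0]],
    [[0,0,0.008],[0,0,0]],
    [[0,0,0],[0,0,0]],
  ],
)

```text
clock: 23.72
tool_pos: [0.5038, -0.4142, 0.0355]
orientation: [0.009, 3.141, -0.0]
wrist_force: [1.1, -0.1, 2.6]
grip_width: 0.0006
gripper_force: 0.9
```

>>> play_rows(
  moves=[
    [[0,0,0.007],[0,0,0]],
    [[0,0,0.006],[0,0,0]],
    [[0,0,0],[0,0,0]],
    [[0,0,0],[0,0,0]],
  ],
)

```text
clock: 24.22
tool_pos: [0.5038, -0.4142, 0.0304]
orientation: [0.009, 3.141, -0.0]
wrist_force: [-0.3, 1.2, 4.8]
grip_width: 0.0006
gripper_force: 2.4
```

>>> play_rows(
  moves=[
    [[0,0,0.005],[0,0,0]],
    [[0,0,0],[0,0,0]],
    [[0,0,0],[0,0,0]],
  ],
)

```text
clock: 24.6
tool_pos: [0.5038, -0.4142, 0.0301]
orientation: [0.008, 3.141, -0.001]
wrist_force: [-1.7, 4.6, 17.3]
grip_width: 0.0007
gripper_force: 8.9
```

>>> play_rows(
  moves=[
    [[0,0,0.005],[0,0,0]],
    [[0,0,0],[0,0,0]],
    [[0,0,0],[0,0,0]],
  ],
)

```text
clock: 24.98
tool_pos: [0.5039, -0.4143, 0.0298]
orientation: [0.007, 3.14, -0.002]
wrist_force: [-7.1, 8.6, 32.0]
grip_width: 0.0002
gripper_force: 15.4
```

Contact, a spring travel of about 6 mm, then a hard stop: the button is fully pressed. I'll lift and go back to the post.

>>> play_rows(
  moves=[
    [[0,0,-0.1],[0,0,0]],
    [[0,0,-0.1],[0,0,0]],
    [[0,0,-0.1],[0,0,0]],
    [[0,0,0],[0,0,0]],
    [[0,0,0],[0,0,0]],
  ],
  grip=0.2,
)

```text
clock: 25.6
tool_pos: [0.503, -0.4138, 0.1454]
orientation: [-0.01, -3.141, -0.001]
wrist_force: [-0.3, 0.2, 0.0]
grip_width: 0.0449
gripper_force: 0.0
```

```bash
python3 - <<'E'
from h import *
plan([.6436,-.132,.15],np.pi-.022)
E
```

```text
pose [ 0.503  -0.4138  0.1454] head 1.5643
[[[-0.0386, 0.0785, -0.0013], [0, 0, np.float64(-0.055)]], [[-0.0515, 0.0707, -0.0013], [0, 0, np.float64(-0.055)]], [[-0.0629, 0.0608, -0.0013], [0, 0, np.float64(-0.055)]], [[-0.0724, 0.0491, -0.0013], [0, 0, np.float64(-0.055)]], [[-0.0798, 0.0359, -0.0013], [0, 0, np.float64(-0.055)]], [[-0.0848, 0.0217, -0.0013], [0, 0, np.float64(-0.055)]], [[-0.0872, 0.0068, -0.0013], [0, 0, np.float64(-0.055)]], [[-0.0871, -0.0083, -0.0013], [0, 0, np.float64(-0.055)]], [[-0.0844, -0.0232, -0.0013], [0, 0, np.float64(-0.055)]]]
```

>>> play_rows(
  moves=[
    [[-0.0386,0.0785,0],[0,0,-0.055]],
    [[-0.0515,0.0707,0],[0,0,-0.055]],
    [[-0.0629,0.0608,0],[0,0,-0.055]],
    [[-0.0724,0.0491,0],[0,0,-0.055]],
    [[-0.0798,0.0359,0],[0,0,-0.055]],
    [[-0.0848,0.0217,0],[0,0,-0.055]],
    [[-0.0872,0.0068,0],[0,0,-0.055]],
    [[-0.0871,-0.0083,0],[0,0,-0.055]],
  ],
)

```text
clock: 26.6
tool_pos: [0.6279, -0.1625, 0.1442]
orientation: [2.0, -2.419, -0.003]
wrist_force: [1.6, -0.7, 0.0]
grip_width: 0.0525
gripper_force: 0.0
```

>>> play_rows(
  moves=[
    [[-0.0844,-0.0232,0],[0,0,-0.055]],
    [[0,0,0],[0,0,0]],
    [[0,0,0],[0,0,0]],
  ],
)

```text
clock: 26.98
tool_pos: [0.6433, -0.1323, 0.1446]
orientation: [2.195, -2.245, -0.003]
wrist_force: [-0.6, 0.2, -0.3]
grip_width: 0.0529
gripper_force: 0.0
```

```bash
python3 - <<'E'
from h import *
plan([.6436,-.132,.062],np.pi-.022)
E
```

```text
pose [ 0.6433 -0.1323  0.1446] head 3.1187
[[[-0.0003, -0.0004, 0.1033], [0, 0, np.float64(-0.0001)]], [[-0.0003, -0.0004, 0.1033], [0, 0, np.float64(-0.0001)]]]
```

>>> play_rows(
  moves=[
    [[0,0,0.103],[0,0,0]],
    [[0,0,0.103],[0,0,0]],
    [[0,0,0],[0,0,0]],
  ],
)

```text
clock: 27.35
tool_pos: [0.6408, -0.1332, 0.0602]
orientation: [2.19, -2.244, -0.008]
wrist_force: [-0.2, -0.0, -0.2]
grip_width: 0.0524
gripper_force: 0.0
```

>>> play_rows(
  moves=[
    [[0,0,0],[0,0,0]],
    [[0,0,0],[0,0,0]],
    [[0,0,0],[0,0,0]],
    [[0,0,0],[0,0,0]],
  ],
  grip=-1,
  newtons=30,
)

```text
clock: 27.85
tool_pos: [0.6438, -0.1323, 0.0651]
orientation: [-2.197, 2.245, -0.0]
wrist_force: [-2.9, 0.6, 5.4]
grip_width: 0.0258
gripper_force: 30.0
```

>>> play_rows(
  moves=[
    [[-0.02,0,0],[0,0,0]],
    [[-0.04,0,0],[0,0,0]],
    [[-0.05,0,0],[0,0,0]],
    [[-0.06,0,0],[0,0,0]],
    [[-0.06,0,0],[0,0,0]],
    [[-0.05,0,0],[0,0,0]],
    [[-0.045,0,0],[0,0,0]],
    [[0,0,0],[0,0,0]],
  ],
)

```text
clock: 28.85
tool_pos: [0.6472, -0.0007, 0.0651]
orientation: [-2.198, 2.243, -0.001]
wrist_force: [-1.2, 0.7, 6.5]
grip_width: 0.0258
gripper_force: 30.0
```

>>> play_rows(
  moves=[
    [[0,0,0],[0,0,0]],
    [[0,0,0],[0,0,0]],
  ],
)

```text
clock: 29.1
tool_pos: [0.6472, -0.0017, 0.0651]
orientation: [-2.197, 2.244, -0.001]
wrist_force: [-3.2, -0.4, 6.1]
grip_width: 0.0254
gripper_force: 30.0
```

>>> play_rows(
  moves=[
    [[0,0,0],[0,0,0]],
    [[0,0,0],[0,0,0]],
    [[0,0,0],[0,0,0]],
    [[0,0,-0.11],[0,0,0]],
    [[0,0,-0.11],[0,0,0]],
    [[0.11,0.08,0],[0,0,0]],
    [[0.12,0.09,0],[0,0,0]],
    [[0.12,0.09,0],[0,0,0]],
  ],
  grip=0.2,
)

```text
clock: 30.1
tool_pos: [0.5387, -0.141, 0.1518]
orientation: [-2.198, 2.245, -0.0]
wrist_force: [0.7, -1.0, 0.1]
grip_width: 0.0528
gripper_force: 0.0
```

>>> play_rows(
  moves=[
    [[0.12,0.08,0],[0,0,0]],
    [[0.12,0,0],[0,0,0]],
    [[0.12,0,0],[0,0,0]],
    [[0.12,0,0],[0,0,0]],
    [[0,0,0],[0,0,0]],
    [[0,0,0],[0,0,0]],
  ],
  grip=1,
)

```text
clock: 30.85
tool_pos: [0.5033, -0.3312, 0.1514]
orientation: [2.196, -2.247, -0.001]
wrist_force: [0.6, -0.1, 0.5]
grip_width: 0.0875
gripper_force: 0.0
```

```bash
python3 - <<'E'
from h import *
im=save('top','t9.png')
cv2.imwrite('pics/c9.png',cv2.cvtColor(cv2.resize(im[180:285,200:475],None,fx=2.9,fy=2.9,interpolation=cv2.INTER_CUBIC),cv2.COLOR_RGB2BGR))
for k in ('red','green'):
  for c in blobs(im,k,200,(195,180,440,222)): print(k,fitm(c,.028,.056))
  for c in blobs(im,k,200,(195,230,440,290)): print(k,'lid',fitm(c,.005,.019))
print(bot.observe()['tool_pos'])
E
```

```text
red (array([0.6512, 0.2246, 0.0222]), np.float64(15.8))
green (array([ 0.6478,  0.1484, -0.0477]), np.float64(24.5))
green lid (array([ 0.4872,  0.1855, -0.2984]), np.float64(25.0))
[ 0.50357487 -0.33069699  0.15160308]
```

View pics/c9.png

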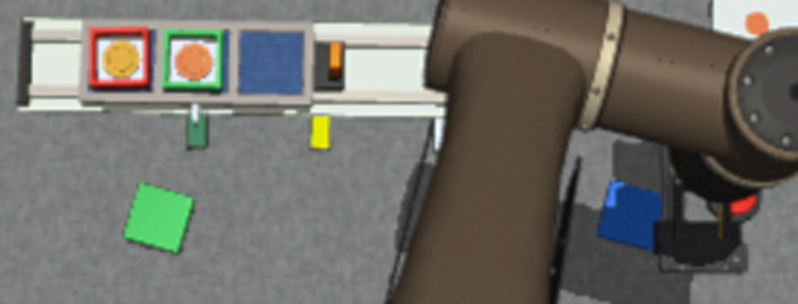

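The crop shows the pointer on the green mark and both cases in their pockets, slightly off toward +y. The green lid is unmoved. Green lid next.

```bash
python3 - <<'E'
from h import *
plan([.4872,.1857,.09],np.pi-.29)
E
```

```text
pose [ 0.5036 -0.3307  0.1516] head 3.1199
[[[-0.1173, 0.0063, 0.014], [0, 0, np.float64(0.0078)]], [[-0.1171, 0.0091, 0.014], [0, 0, np.float64(0.0078)]], [[-0.1168, 0.012, 0.014], [0, 0, np.float64(0.0078)]], [[-0.1165, 0.0148, 0.014], [0, 0, np.float64(0.0078)]], [[-0.1161, 0.0177, 0.014], [0, 0, np.float64(0.0078)]], [[-0.1156, 0.0205, 0.014], [0, 0, np.float64(0.0078)]], [[-0.1151, 0.0233, 0.014], [0, 0, np.float64(0.0078)]], [[-0.1145, 0.0261, 0.014], [0, 0, np.float64(0.0078)]], [[-0.1138, 0.0289, 0.014], [0, 0, np.float64(0.0078)]], [[-0.1131, 0.0316, 0.014], [0, 0, np.float64(0.0078)]], [[-0.1123, 0.0344, 0.014], [0, 0, np.float64(0.0078)]]]
```

>>> play_rows(
  moves=[
    [[-0.1173,0.0063,0.014],[0,0,0.0078]],
    [[-0.1171,0.0091,0.014],[0,0,0.0078]],
    [[-0.1168,0.012,0.014],[0,0,0.0078]],
    [[-0.1165,0.0148,0.014],[0,0,0.0078]],
    [[-0.1161,0.0177,0.014],[0,0,0.0078]],
    [[-0.1156,0.0205,0.014],[0,0,0.0078]],
    [[-0.1151,0.0233,0.014],[0,0,0.0078]],
    [[-0.1145,0.0261,0.014],[0,0,0.0078]],
  ],
)

```text
clock: 31.9
tool_pos: [0.4914, 0.047, 0.1073]
orientation: [-1.968, 2.448, -0.0]
wrist_force: [0.8, -0.3, 0.5]
grip_width: 0.0878
gripper_force: 0.0
```

>>> play_rows(
  moves=[
    [[-0.1138,0.0289,0.014],[0,0,0.0078]],
    [[-0.1131,0.0316,0.014],[0,0,0.0078]],
    [[-0.1123,0.0344,0.014],[0,0,0.0078]],
    [[0,0,0],[0,0,0]],
    [[0,0,0],[0,0,0]],
    [[0,0,0],[0,0,0]],
  ],
)

```text
clock: 32.65
tool_pos: [0.4873, 0.1847, 0.0904]
orientation: [-1.875, 2.52, 0.0]
wrist_force: [-0.4, 0.2, -1.7]
grip_width: 0.0875
gripper_force: 0.0
```

```bash
python3 - <<'E'
from h import *
im=save('top','t10.png')
for k in ('red','green'):
  for c in blobs(im,k,200,(195,180,440,222)): print(k,fitm(c,.028,.056))
  for c in blobs(im,k,200,(195,230,440,290)): print(k,'lid',fitm(c,.005,.019))
plan([.4872,.1857,.02],np.pi-.29)
E
```

```text
red (array([ 0.6523,  0.2244, -0.0023]), np.float64(44.0))
red lid (array([ 0.472 , -0.1836,  0.3073]), np.float64(28.8))
green (array([ 0.6479,  0.1486, -0.0522]), np.float64(25.3))
pose [0.4875 0.1846 0.0904] head 2.8497
[[[-0.0012, 0.0008, 0.088], [0, 0, np.float64(-0.0003)]], [[-0.0012, 0.0008, 0.088], [0, 0, np.float64(-0.0003)]]]
```

>>> play_rows(
  moves=[
    [[-0.0012,0.0008,0.088],[0,0,0]],
    [[-0.0012,0.0008,0.088],[0,0,0]],
    [[0,0,0],[0,0,0]],
    [[0,0,0],[0,0,0]],
  ],
)

```text
clock: 33.2
tool_pos: [0.488, 0.1863, 0.0208]
orientation: [-1.875, 2.52, -0.0]
wrist_force: [0.5, 0.8, 1.0]
grip_width: 0.0875
gripper_force: 0.0
```

>>> play_rows(
  moves=[
    [[0,0,0],[0,0,0]],
    [[0,0,0],[0,0,0]],
    [[0,0,0],[0,0,0]],
    [[0,0,0],[0,0,0]],
  ],
  grip=-1,
  newtons=20,
)

```text
clock: 33.7
tool_pos: [0.4875, 0.1866, 0.0203]
orientation: [-1.875, 2.519, -0.0]
wrist_force: [-1.4, 0.1, 5.1]
grip_width: 0.0597
gripper_force: 20.0
```

>>> play_rows(
  moves=[
    [[0,0,-0.1],[0,0,0]],
    [[0,0,-0.15],[0,0,0]],
    [[0,0,0],[0,0,0]],
    [[0,0,0],[0,0,0]],
  ],
)

```text
clock: 34.2
tool_pos: [0.4869, 0.1862, 0.1198]
orientation: [-1.875, 2.52, 0.001]
wrist_force: [-0.9, -0.3, -1.4]
grip_width: 0.0597
gripper_force: 20.0
```

```bash
python3 - <<'E'
from h import *
plan([.6480,.1478,.1],np.pi-.03)
E
```

```text
pose [0.4869 0.1862 0.1198] head 2.85
[[[-0.0059, -0.1033, 0.0124], [0, 0, np.float64(-0.0208)]], [[0.0008, -0.1035, 0.0124], [0, 0, np.float64(-0.0208)]], [[0.0076, -0.1032, 0.0124], [0, 0, np.float64(-0.0208)]], [[0.0143, -0.1025, 0.0124], [0, 0, np.float64(-0.0208)]]]
```

>>> play_rows(
  moves=[
    [[-0.0059,-0.1033,0.0124],[0,0,-0.0208]],
    [[0.0008,-0.1035,0.0124],[0,0,-0.0208]],
    [[0.0076,-0.1032,0.0124],[0,0,-0.0208]],
    [[0.0125,-0.1025,0.0124],[0,0,-0.0208]],
    [[0,0,0],[0,0,0]],
    [[0,0,0],[0,0,0]],
    [[0,0,0],[0,0,0]],
  ],
)

```text
clock: 35.08
tool_pos: [0.6474, 0.1488, 0.0995]
orientation: [2.188, -2.253, -0.001]
wrist_force: [0.4, 0.4, -0.4]
grip_width: 0.0599
gripper_force: 20.0
```

```bash
python3 - <<'E'
from h import *
plan([.6480,.149,.079],np.pi-.022)
E
```

```text
pose [0.6474 0.1488 0.0995] head 3.112
[[[-0.0005, -0.0014, 0.0512], [0, 0, np.float64(-0.0024)]]]
```

>>> play_rows(
  moves=[
    [[-0.0005,-0.0014,0.025],[0,0,-0.002]],
    [[0,0,0.025],[0,0,0]],
    [[0,0,0],[0,0,0]],
    [[0,0,0],[0,0,0]],
    [[0,0,0],[0,0,0]],
  ],
)

```text
clock: 35.7
tool_pos: [0.6492, 0.1489, 0.0803]
orientation: [-2.195, 2.247, -0.0]
wrist_force: [-0.6, -0.0, -0.7]
grip_width: 0.0598
gripper_force: 20.0
```

>>> play_rows(
  moves=[
    [[0,0,0.006],[0,0,0]],
    [[0,0,0.006],[0,0,0]],
    [[0,0,0.006],[0,0,0]],
    [[0,0,0],[0,0,0]],
    [[0,0,0],[0,0,0]],
  ],
)

```text
clock: 36.33
tool_pos: [0.6491, 0.1488, 0.0727]
orientation: [2.195, -2.247, 0.0]
wrist_force: [-0.4, -0.1, -0.9]
grip_width: 0.06
gripper_force: 20.0
```

>>> play_rows(
  moves=[
    [[0,0,0.004],[0,0,0]],
    [[0,0,0],[0,0,0]],
    [[0,0,0],[0,0,0]],
  ],
)

```text
clock: 36.7
tool_pos: [0.6492, 0.1488, 0.0713]
orientation: [-2.195, 2.247, -0.0]
wrist_force: [0.4, -1.4, 0.8]
grip_width: 0.0594
gripper_force: 20.0
```

>>> play_rows(
  moves=[
    [[0,0,0],[0,0,0]],
    [[0,0,0],[0,0,0]],
    [[0,0,0],[0,0,0]],
    [[0,0,-0.08],[0,0,0]],
    [[0,0,-0.12],[0,0,0]],
    [[0.12,0.08,0],[0,0,0]],
    [[0.12,0.08,0],[0,0,0]],
    [[0.12,0.08,0],[0,0,0]],
  ],
  grip=0.8,
)

```text
clock: 37.7
tool_pos: [0.5485, 0.006, 0.1512]
orientation: [-2.195, 2.247, -0.0]
wrist_force: [0.4, 0.0, 0.4]
grip_width: 0.0787
gripper_force: 0.0
```

>>> play_rows(
  moves=[
    [[0.14,0.08,0],[0,0,0]],
    [[0.14,0.08,0],[0,0,0]],
    [[0.14,0,0],[0,0,0]],
    [[0,0,0],[0,0,0]],
    [[0,0,0],[0,0,0]],
  ],
  grip=1,
)

```text
clock: 38.33
tool_pos: [0.4837, -0.1561, 0.1511]
orientation: [-2.194, 2.249, -0.0]
wrist_force: [-0.5, -0.2, -0.1]
grip_width: 0.0872
gripper_force: 0.0
```

```bash
python3 - <<'E'
from h import *
im=save('top','t11.png')
for k in ('red','green'):
  for c in blobs(im,k,200,(195,180,440,222)): print(k,fitm(c,.028,.056 if k=='red' else .07))
  for c in blobs(im,k,200,(195,230,440,290)): print(k,'lid',fitm(c,.005,.019),fit(c,.005,.019)[2])
cv2.imwrite('pics/c11.png',cv2.cvtColor(cv2.resize(im[180:285,200:475],None,fx=2.9,fy=2.9,interpolation=cv2.INTER_CUBIC),cv2.COLOR_RGB2BGR))
plan([.472,-.1836,.09],np.pi+.305)
E
```

```text
red (array([0.6513, 0.2242, 0.0227]), np.float64(14.9))
green (array([ 0.6506,  0.1442, -0.0307]), np.float64(22.9))
pose [ 0.4838 -0.1555  0.1511] head 3.1179
[[[0.0355, 0.014, 0.0764], [0, 0, np.float64(-0.0523)]], [[0.0327, 0.0196, 0.0764], [0, 0, np.float64(-0.0523)]]]
```

View pics/c11.png

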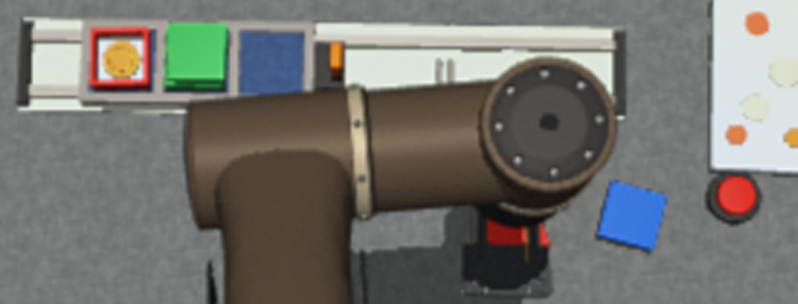

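Green lid is on its case at crop (196,57). On to the red lid, last seen at (0.472, -0.184).

>>> play_rows(
  moves=[
    [[0.0355,0.014,0.05],[0,0,-0.0523]],
    [[0.0327,0.0196,0.05],[0,0,-0.0523]],
    [[0,0,0.05],[0,0,0]],
    [[0,0,0],[0,0,0]],
    [[0,0,0],[0,0,0]],
  ],
)

```text
clock: 39.0
tool_pos: [0.4727, -0.1833, 0.0917]
orientation: [-2.534, 1.856, -0.001]
wrist_force: [0.3, -0.7, -0.4]
grip_width: 0.0877
gripper_force: 0.0
```

```bash
python3 - <<'E'
from h import *
im=save('top','t12.png')
for k in ('red','green'):
  for c in blobs(im,k,150,(195,180,440,222)): print(k,fitm(c,.028,.056 if k=='red' else .07))
  for c in blobs(im,k,50,(195,225,440,290)): print(k,'lid',fit(c,.005,.019))
cv2.imwrite('pics/c12.png',cv2.cvtColor(cv2.resize(save('scene','s12.png')[170:330,170:430],None,fx=3,fy=3,interpolation=cv2.INTER_CUBIC),cv2.COLOR_RGB2BGR))
plan([.472,-.1836,.02],np.pi+.305)
E
```

```text
red (array([0.6513, 0.2242, 0.0227]), np.float64(14.9))
red lid (array([ 0.4575, -0.1657]), 0.316, array([0.016, 0.044]), array([371.1, 263.8]))
green (array([ 0.6506,  0.1442, -0.0307]), np.float64(22.9))
pose [ 0.4727 -0.1835  0.092 ] head -2.8356
[[[-0.0002, 0.0009, 0.09], [0, 0, np.float64(0.0002)]], [[-0.0002, 0.0009, 0.09], [0, 0, np.float64(0.0002)]]]
```

View pics/c12.png

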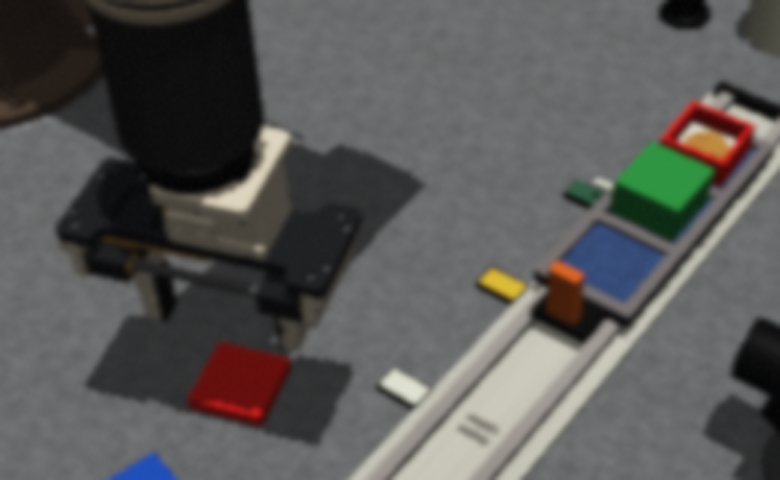

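In the scene picture the red lid is at pixel (250,298), the same as at the start, so it hasn't moved. The green lid sits level on its case.

>>> play_rows(
  moves=[
    [[0,0.001,0.09],[0,0,0]],
    [[0,0.001,0.09],[0,0,0]],
    [[0,0,0],[0,0,0]],
    [[0,0,0],[0,0,0]],
  ],
)

```text
clock: 39.6
tool_pos: [0.4722, -0.1842, 0.0204]
orientation: [-2.533, 1.857, -0.002]
wrist_force: [-0.1, 0.2, 0.0]
grip_width: 0.0876
gripper_force: 0.0
```

>>> play_rows(
  moves=[
    [[0,0,0],[0,0,0]],
    [[0,0,0],[0,0,0]],
    [[0,0,0],[0,0,0]],
    [[0,0,0],[0,0,0]],
  ],
  grip=-1,
  newtons=20,
)

```text
clock: 40.1
tool_pos: [0.4716, -0.1842, 0.0197]
orientation: [-2.533, 1.858, -0.001]
wrist_force: [-0.1, 1.2, 5.3]
grip_width: 0.0598
gripper_force: 20.0
```

>>> play_rows(
  moves=[
    [[0,0,-0.1],[0,0,0]],
    [[0,0,-0.15],[0,0,0]],
    [[0,0,0],[0,0,0]],
    [[0,0,0],[0,0,0]],
  ],
)

```text
clock: 40.6
tool_pos: [0.4707, -0.1841, 0.1191]
orientation: [-2.532, 1.858, 0.0]
wrist_force: [-0.7, 0.4, -1.4]
grip_width: 0.06
gripper_force: 20.0
```

```bash
python3 - <<'E'
from h import *
plan([.6510,.2243,.12],np.pi-.022)
E
```

```text
pose [ 0.4707 -0.1841  0.1191] head -2.837
[[[-0.0932, -0.0818, -0.0002], [0, 0, np.float64(0.0116)]], [[-0.0961, -0.0784, -0.0002], [0, 0, np.float64(0.0116)]], [[-0.0989, -0.0748, -0.0002], [0, 0, np.float64(0.0116)]], [[-0.1015, -0.0712, -0.0002], [0, 0, np.float64(0.0116)]], [[-0.1041, -0.0675, -0.0002], [0, 0, np.float64(0.0116)]], [[-0.1064, -0.0636, -0.0002], [0, 0, np.float64(0.0116)]], [[-0.1087, -0.0597, -0.0002], [0, 0, np.float64(0.0116)]], [[-0.1108, -0.0557, -0.0002], [0, 0, np.float64(0.0116)]], [[-0.1127, -0.0517, -0.0002], [0, 0, np.float64(0.0116)]]]
```

>>> play_rows(
  moves=[
    [[-0.0932,-0.0818,0],[0,0,0.0116]],
    [[-0.0961,-0.0784,0],[0,0,0.0116]],
    [[-0.0989,-0.0748,0],[0,0,0.0116]],
    [[-0.1015,-0.0712,0],[0,0,0.0116]],
    [[-0.1041,-0.0675,0],[0,0,0.0116]],
    [[-0.1064,-0.0636,0],[0,0,0.0116]],
    [[-0.1087,-0.0597,0],[0,0,0.0116]],
    [[-0.1108,-0.0557,0],[0,0,0.0116]],
  ],
)

```text
clock: 41.6
tool_pos: [0.6309, 0.1799, 0.1168]
orientation: [2.232, -2.205, -0.002]
wrist_force: [-0.0, -0.4, -0.4]
grip_width: 0.0602
gripper_force: 20.0
```

>>> play_rows(
  moves=[
    [[-0.1127,-0.0517,0],[0,0,0.0116]],
    [[0,0,0],[0,0,0]],
    [[0,0,0],[0,0,0]],
    [[0,0,0],[0,0,0]],
  ],
)

```text
clock: 42.1
tool_pos: [0.6508, 0.223, 0.1183]
orientation: [2.194, -2.246, -0.001]
wrist_force: [1.0, -0.8, -0.5]
grip_width: 0.0598
gripper_force: 20.0
```

```bash
python3 - <<'E'
from h import *
plan([.6510,.2240,.079],np.pi-.022)
E
```

```text
pose [0.6508 0.223  0.1183] head 3.1179
[[[-0.0025, -0.0004, 0.0983], [0, 0, np.float64(-0.0005)]]]
```

>>> play_rows(
  moves=[
    [[-0.0025,0,0.05],[0,0,0]],
    [[0,0,0.045],[0,0,0]],
    [[0,0,0],[0,0,0]],
    [[0,0,0],[0,0,0]],
    [[0,0,0],[0,0,0]],
  ],
)

```text
clock: 42.72
tool_pos: [0.652, 0.2253, 0.082]
orientation: [-2.195, 2.246, -0.001]
wrist_force: [-0.4, 0.0, -0.6]
grip_width: 0.0597
gripper_force: 20.0
```

>>> play_rows(
  moves=[
    [[0,0,0.006],[0,0,0]],
    [[0,0,0.006],[0,0,0]],
    [[0,0,0.006],[0,0,0]],
    [[0,0,0],[0,0,0]],
    [[0,0,0],[0,0,0]],
  ],
)

```text
clock: 43.35
tool_pos: [0.6515, 0.2252, 0.0739]
orientation: [2.196, -2.247, 0.0]
wrist_force: [-0.8, 0.9, -1.2]
grip_width: 0.0597
gripper_force: 20.0
```

Plug entered without resistance. I'll seat it (z 0.0707) and release.

>>> play_rows(
  moves=[
    [[0,0,0.005],[0,0,0]],
    [[0,0,0.003],[0,0,0]],
    [[0,0,0],[0,0,0]],
    [[0,0,0],[0,0,0]],
  ],
)

```text
clock: 43.85
tool_pos: [0.6515, 0.2251, 0.0708]
orientation: [-2.196, 2.247, -0.0]
wrist_force: [-0.9, -0.7, 0.7]
grip_width: 0.06
gripper_force: 20.0
```

>>> play_rows(
  moves=[
    [[0,0,0],[0,0,0]],
    [[0,0,0],[0,0,0]],
    [[0,0,0],[0,0,0]],
    [[0,0,-0.08],[0,0,0]],
    [[0,0,-0.12],[0,0,0]],
    [[0.12,0.08,0],[0,0,0]],
    [[0.14,0.08,0],[0,0,0]],
    [[0.14,0.08,0],[0,0,0]],
  ],
  grip=0.8,
)

```text
clock: 44.85
tool_pos: [0.5528, 0.0695, 0.1509]
orientation: [-2.196, 2.246, -0.0]
wrist_force: [1.8, -1.2, 0.4]
grip_width: 0.0788
gripper_force: 0.0
```

>>> play_rows(
  moves=[
    [[0.14,0.08,0],[0,0,0]],
    [[0.14,0,0],[0,0,0]],
    [[0.14,0,0],[0,0,0]],
    [[0.14,0,0],[0,0,0]],
    [[0.14,0,0],[0,0,0]],
    [[0.1,0,0],[0,0,0]],
    [[0,0,0],[0,0,0]],
    [[0,0,0],[0,0,0]],
  ],
)

```text
clock: 45.85
tool_pos: [0.5154, -0.2466, 0.1506]
orientation: [-2.195, 2.248, 0.0]
wrist_force: [-0.5, 0.8, 0.6]
grip_width: 0.0789
gripper_force: 0.0
```

```bash
python3 - <<'E'
from h import *
im=save('top','t13.png')
for k in ('red','green'):
  for c in blobs(im,k,150,(195,180,440,222)): print(k,fitm(c,.028,.075))
a=cv2.resize(im[185:285,190:390],(780,390),interpolation=cv2.INTER_CUBIC)
s=save('scene','s13.png'); s=cv2.resize(s[180:340,150:450],(390,208),interpolation=cv2.INTER_CUBIC); s2=cv2.resize(bot.get_image('scene')[215:315,330:430],(390,208),interpolation=cv2.INTER_CUBIC)
cv2.imwrite('pics/c13.png',cv2.cvtColor(np.vstack([a,np.hstack([s,s2])]),cv2.COLOR_RGB2BGR))
E
```

```text
red (array([0.6498, 0.2243, 0.0103]), np.float64(28.6))
green (array([ 0.6501,  0.1441, -0.0083]), np.float64(18.7))
```

View pics/c13.png

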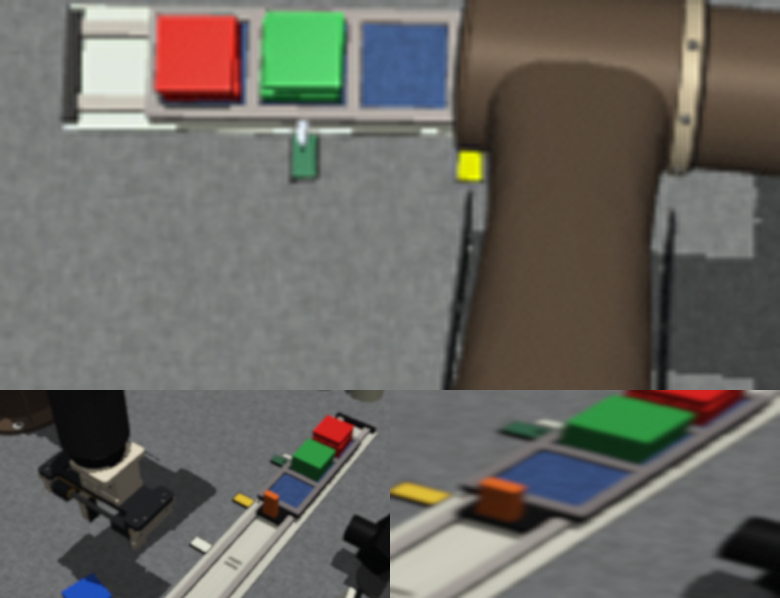

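Both lids are flush on their own cases at crop (200,57) and (303,57), and the pointer is on the green mark at (303,135). The gripper is clear, so I'll hand in.

```bash
python3 -c "
from workcell import bot
print(bot.hand_in())"
```

```text
the job is handed in; nothing more can be done
None
```

I handed the job in at about 46 s: no blue case was present, so I loaded the red and green cases, pressed the shutter fully with the carrier at the yellow mark, and closed both with their own lids at the green mark; the last pictures show both lids seated flush and nothing disturbed, but the hand-in returned no verdict.

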